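# Scan the red roof of a model as the turntable coasts

## Task

Lift the scanning wand out of its stand, give the turntable a gentle push (the blue post on its rim is there for that) so that it turns by itself, either way round, and then, with nothing touching the turntable, keep the upright wand's tip about 3 cm above the middle of the red roof as it travels round, for 4 seconds without a break, before it has slowed to one turn in ten seconds. Do not touch the white model, never spin the turntable faster than a turn in two seconds, and leave the other things on the table alone. Finish while still holding the wand, motionless, with its tip lifted a good 10 cm above the height of the roof.

Things in the scene. Friction and masses are not known exactly. Their poses are not given: they have to be found in the camera images.
- wand: cordless scanning wand, 145 mm long, 120 g, upright in its stand. Origin at the centre of its tip (lower end), z up along it. From the tip: white round nose 16 mm across up to 70 mm (lowest 8 mm blue, 12 mm across), then a black square grip 26 x 26 mm, 70 to 145 mm, faces along x and y. In the stand its shoulder (70 mm) rests on the top, tip 10 mm above the table; it lifts straight out
- wand_stand: fixed grey block, 80 x 80 x 80 mm, with a 21 mm vertical hole through its centre that takes the wand's nose. Origin at the centre of its underside. It stands to the left or the right of the turntable
- turntable_base: fixed dark steel foot of the turntable, 200 mm across, 30 mm high. Origin at the centre of its underside, on the turntable's upright axis
- turntable (a joint): disc angle, rad, about the upright axis, anticlockwise from above, no stops; at 0 the post is towards world +x. Plywood disc 280 mm across, 16 mm thick, top 48 mm above the table. Low-friction bearing: nominal inertia of all that turns 0.0067 kg m2 (0.7 to 1.4 times this), drag 0.0005 N m s/rad plus dry friction 0.0003 N m: it coasts for some ten seconds
- post (a point): centre of the upright blue push post on the disc: 20 mm across, 50 mm high (top 98 mm above the table), 122 mm from the axis. This point is 82 mm above the table. No part of the model is within 50 mm of the post, or farther than 104 mm from the axis
- roof (a point): centre of the top of the red roof, 36 x 36 mm, flat and level, 98 mm above the table, 75 mm from the axis, 150 degrees anticlockwise from the post. Its x and y axes turn with the disc, z up
- model: white foam-board model glued on the disc: a square tower with the red roof, the tallest part (50 mm above the disc), and three lower blocks of up to 36 mm. Origin on the axis at the disc's top, x towards the post, z up
- glue_bottle: white glue bottle with orange cap, 64 mm across, 160 mm high, standing beyond the turntable; origin at the centre of its underside. A bystander
- foam_block: white foam block 60 x 50 x 50 mm, beyond the turntable; origin at the centre of its underside. A bystander
- foam_bar: white foam bar 50 x 110 x 40 mm, on the right; origin at the centre of its underside. A bystander
- pencil_pot: fixed red pencil pot 72 mm across, 90 mm high, pencils reaching 150 mm high and 35 mm out from its middle, on the other side of the turntable from the stand; origin at the centre of its underside. A bystander
Things that resemble listed ones, but are neither listed nor needed, are in the scene too. Of the things shaped like the wand, the black one is meant. Several things look just like the wand_stand: the one meant starts farthest to the robot's right.

How it is judged:
By the outcome, as a careful person would: the job done as asked, in the order asked, and still so for the second after the job is handed in, while the arm keeps its last pose, push and grip.
It also fails if it takes over 51 s, if anything falls off the work surface, if the arm or the gripper's body presses on something with over 40 N, if the wrist force passes 120 N, or if a joint passes its speed limit or range.

## Robot

A 7-joint arm with a two-finger parallel gripper is mounted at the origin on the work surface. World frame = base frame: x ahead of the robot, y to its left, z up, the work surface at z = 0. Lengths are in m, angles in rad, forces in N, time in s.
With the tool pointing down it reaches from about 0.4 to 0.875 m from the base axis. Payload 19.3 kg.
Tool frame: the origin (TCP) lies at the very end of the fingers, on their centre line; the grasp point (between the pads) lies 19 mm behind it; z points along the fingers, y is the line along which they close (so a half turn about z gives the same grasp; the last joint's range is limited). The gripper opens to 85 mm and grips with 20 to 120 N. Pads are 22 mm wide; open, the fingers measure 114 mm over their backs; the gripper's body (76 mm by 85 mm) begins 54 mm behind the grasp point. The pads swing forward as they close: fully open they stand 13 mm farther back than shut.
Start: joints at [-1.255, 0.521, -0.036, 1.599, 0.021, 1.021, -0.113], TCP at [0.235, 0.579, 0.231] pointing down, gripper open.
Joint ranges: [-2.91, 2.91], [-0.3, 2.13], [-1.5, 1.42], [0.17, 2.43], [-1.26, 4.41], [0.16, 1.93], [-2.52, 2.52]. Speed limits (rad/s): [1.89, 1.89, 2.39, 2.39, 3.01, 3.01, 3.01].

## Interface

Orientations are given as [roll, pitch, yaw] about the fixed x, y, z axes, in that order (R = Rz(yaw) Ry(pitch) Rx(roll)).
In Python, from workcell import observe, grab_frame, job_done gives the robot as it stands.
- The arm moves only by the tool move_arm, never from a script. Its argument "plan" is a list that holds one entry, the list of rows, each a list of 7 numbers: the shift along the tool's x, y, z each as a share of 0.02 m, from -1 to 1, then the turn, a rotation vector about the tool's x, y, z each as a share of 6 degrees, from -1 to 1, then the opening, from -1 (shut) to 1 (fully open). A call has exactly 10 rows; each row shifts and turns the commanded pose from where the row before left it, along the tool's axes as they then stand; what a row does not reach is not made up. A row lasts 1/10 s, in which the tool goes at most 50 mm and 8.59 degrees, less where a joint would pass 70% of its speed; a pose out of reach is approached as far as the arm can. A call with a number of a shift or a turn outside -1 to 1 is refused whole. A call with a gripper value outside its range is refused whole. The fingers move at their own pace and stop on an object; "grip_force" is the grip in N (left out, the last holds). Time passes only in rows, so rows that do not move let the fingers close, or fill a call up. It gives the time, the measured TCP pose, the force, the opening and the grip force at its end, in the units of the state.
- observe(): the state, without advancing time (a new reading comes with each control period).
- grab_frame(name): name is "scene" or "top" or "wrist"; returns a dict with "color" (480x640x3 uint8, red, green, blue), "intrinsics" (3x3 intrinsics, pixels), "position" and "orientation" of the camera in the world; the wrist camera has in their place "tool_from_camera" (4x4, takes a point from camera to tool coordinates, whose origin is the TCP and whose axes are the flange's). Camera axes: x right, y down, z forward; pixel columns grow to the right and rows downward; lengths in m; the calibration is good to about 2 mm. The wrist camera is an equidistant fisheye: a pixel r from the principal point sees the ray r / f radians off the axis. A picture is of the moment at which its call begins: read the wrist's pose just before it. There is no depth.
- job_done(): hands the job in; it is judged then, once.
The state is a dict: "clock": time; "qpos": joint angles; "qd": joint speeds; "joint_efforts": joint torques, N m; "position": TCP position; "tool_rot": TCP orientation; "force": force on the tool from outside, world axes, zero at the start; "moment": the same for the moment, N m; "grip_width": finger opening in m; "finger_force": force on a finger pad.
Only numpy, scipy, OpenCV 4.12 (cv2) and the standard library are available. Lean on these libraries where they do the work, as an engineer would, in place of code of your own. Each camera call takes 0.05 s, during which the arm holds its last target. There are 200 camera calls.

## Working session

There is one attempt and no reset: what is moved stays moved. The work goes in short steps, Python scripts to look and compute and a tool call to move; the robot and the scene stay as the last step left them, time stands still between calls to the robot, and variables do not carry over. Pictures are saved under pics/ and viewed, at most 10 in all, crops included, and the job is handed in when it is done.

Besides the shell and the picture viewer there is one more tool, called after "Emit:" by a JSON object that holds its "fn" and its "kwargs". move_arm: Moves the arm, as the interface text tells. Shift numbers are shares of 0.02 m and turn numbers shares of 6 degrees, none past 1 either way. Its arguments: {"type":"object","properties":{"plan":{"type":"array"},"grip_force":{"type":"number"}},"required":["plan"]}

```bash
mkdir -p pics; ls; python3 - <<'E'
from workcell import *
import cv2,numpy as np
s=observe();print(s)
for n in("scene","top"):
    f=grab_frame(n);cv2.imwrite(f"pics/{n}1.png",f["color"][:,:,::-1]);print(n,f["intrinsics"],f["position"],f["orientation"])
E
```

```text
pics
{'clock': 0.0, 'qpos': array([-1.25518039,  0.52204353, -0.03633198,  1.60000407,  0.02121658,
        1.02111037, -0.1128027 ]), 'qd': array([-0.00043052, -0.0004155 , -0.0002615 ,  0.0025366 , -0.00108683,
       -0.0014323 ,  0.0012594 ]), 'joint_efforts': array([-2.29561272e-03, -9.27076650e+01,  1.97853372e+00, -3.69932449e+01,
        1.77479710e-02,  8.02509516e-03,  2.41154936e-05]), 'position': array([0.23510423, 0.57872346, 0.23070871]), 'tool_rot': array([-3.14041683e+00,  9.66116108e-05,  2.75577668e+00]), 'force': array([ 0.02479842,  0.66043506, -1.10270353]), 'moment': array([-0.05485598, -0.01155918,  0.03780295]), 'finger_force': 0.0, 'grip_width': 0.085171876899537}
scene [[531.47523408   0.         316.82942879]
 [  0.         531.47523408 236.3134336 ]
 [  0.           0.           1.        ]] [ 1.35503011 -0.05664336  1.12613073] [-2.48067269 -0.01599092  1.40563894]
top [[493.48658859   0.         327.87428226]
 [  0.         493.48658859 245.36576554]
 [  0.           0.           1.        ]] [0.44655152 0.06564864 1.64935319] [-3.08981811  0.00463877 -1.54247423]
```

View pics/scene1.png

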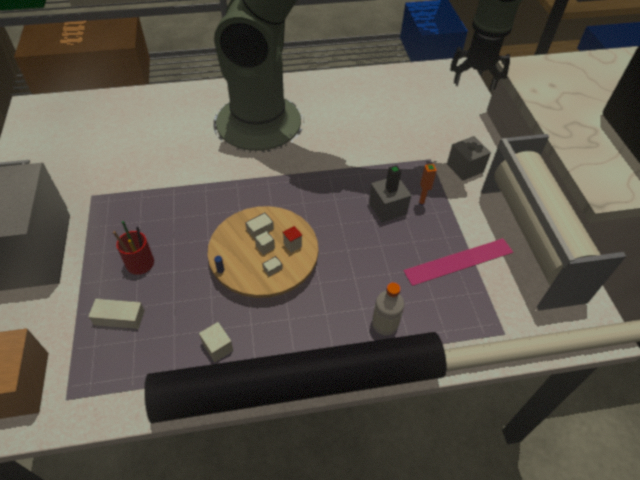

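View pics/top1.png

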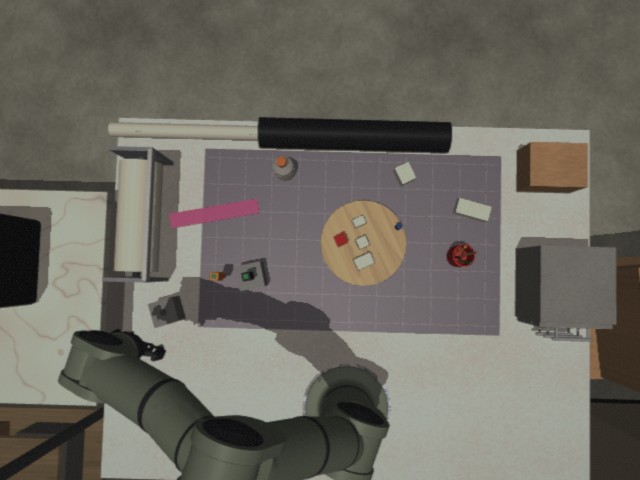

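The scene shows the black/green-topped wand in a grey stand (top px 250,273), an orange wand-like thing (217,275), and an empty look-alike stand (167,310). The turntable is at about (364,243), with the post at (399,226) and the roof at (341,239). Choice: the black one in the rightmost stand (250,273). I'll check it in a close crop.

```bash
cat > h.py <<'E'
from workcell import *
import numpy as np,cv2
from scipy.spatial.transform import Rotation as R
def ray(f,u,v):
    K=f["intrinsics"];d=np.linalg.solve(K,[u,v,1.]);return R.from_euler("xyz",f["orientation"]).apply(d)
def onz(f,u,v,z):
    d=ray(f,u,v);p=np.array(f["position"]);return p+d*(z-p[2])/d[2]
def proj(f,P):
    q=R.from_euler("xyz",f["orientation"]).inv().apply(np.atleast_2d(P)-f["position"]);q=q@np.array(f["intrinsics"]).T;return q[:,:2]/q[:,2:]
E
python3 - <<'E'
from h import *
import pickle
f=grab_frame("top");g=grab_frame("scene");pickle.dump((f,g),open("fr.pkl","wb"))
a=cv2.resize(f["color"][245:305,200:280],(480,360),interpolation=cv2.INTER_CUBIC)
b=cv2.resize(g["color"][155:235,360:440],(320,320),interpolation=cv2.INTER_CUBIC)
c=np.zeros((360,800,3),np.uint8);c[:,:480]=a;c[:320,480:]=b
cv2.imwrite("pics/crop1.png",c[:,:,::-1])
b=cv2.resize(f["color"][190:300,310:420],(550,550),interpolation=cv2.INTER_CUBIC);cv2.imwrite("pics/crop2.png",b[:,:,::-1])
# disc mask
h=cv2.cvtColor(f["color"],cv2.COLOR_RGB2HSV)
def cent(m,x0,x1,y0,y1):
    k=np.zeros_like(m);k[y0:y1,x0:x1]=m[y0:y1,x0:x1];ys,xs=np.nonzero(k);return xs.mean()+0,ys.mean()+0,len(xs)
print("hsv disc",h[270,350],"post",h[226,399],"roof",h[239,341])
m=cv2.inRange(h,(8,60,80),(25,255,255));k=np.zeros_like(m);k[190:300,310:420]=m[190:300,310:420]
cs,_=cv2.findContours(k,0,1);cc=max(cs,key=cv2.contourArea);hull=cv2.convexHull(cc);print(cv2.fitEllipse(hull))
P=np.array([onz(f,*p[0],.048) for p in hull])
c,r=cv2.minEnclosingCircle(P[:,:2].astype(np.float32));print(c,r)
red=cv2.inRange(h,(0,150,80),(5,255,255))|cv2.inRange(h,(172,150,80),(180,255,255));u=cent(red,325,360,225,255);print("roof",u,onz(f,*u[:2],.098))
bl=cv2.inRange(h,(95,90,20),(130,255,255));u=cent(bl,385,415,212,240);print("post",u,onz(f,*u[:2],.09))
E
```

```text
hsv disc [ 18  95 163] post [108 150 100] roof [  1 188 137]
((363.0087890625, 242.58631896972656), (85.52432250976562, 85.74018096923828), 119.19123840332031)
(0.5420446991920471, -0.038500942289829254) 0.13994547724723816
roof (np.float64(340.3965517241379), np.float64(239.0), 116) [0.54788499 0.03626176 0.098     ]
post (np.float64(398.68), np.float64(225.68), 25) [ 0.59585624 -0.14733129  0.09      ]
```

View pics/crop1.png

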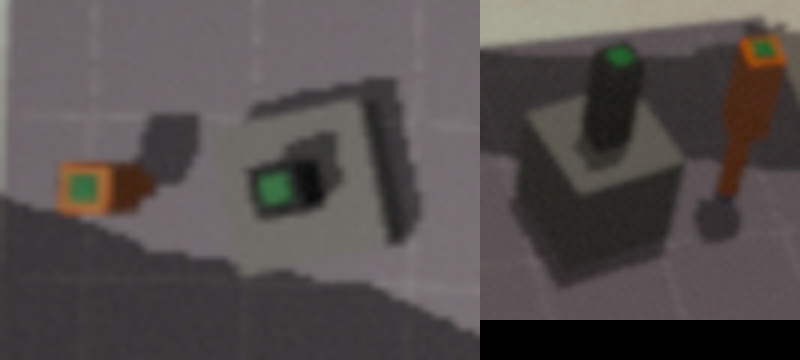

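View pics/crop2.png

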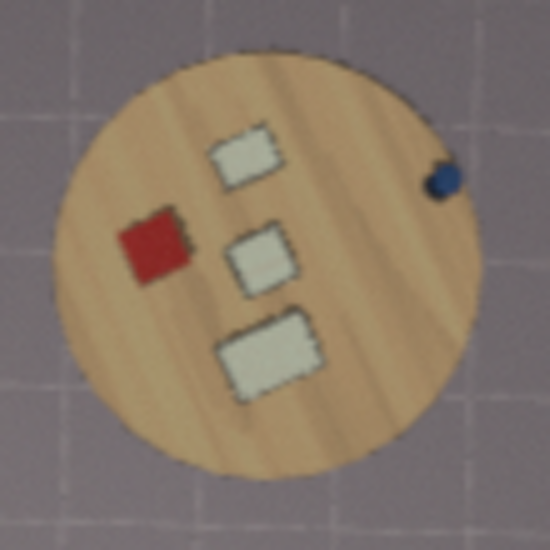

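Crop 1 confirms the black wand: its green-topped grip centre is at about (275,188) in the crop and the stand top centre at about (303,185), both turned about 13°. Crop 2 shows the disc, roof and post matching their given geometry. Next: locate the wand.

```bash
python3 - <<'E'
from h import *
import pickle
f,g=pickle.load(open("fr.pkl","rb"))
T=lambda c:np.array([onz(f,200+(x+.5)/6-.5,245+(y+.5)/6-.5,z) for x,y,z in c])
st=T([(228,123,.08),(360,97,.08),(390,240,.08),(244,275,.08)]);print(st,st.mean(0))
print(T([(274,188,.155),(303,185,.08)]))
e=lambda a,b:np.degrees(np.arctan2(*(b-a)[1::-1]))
print(e(st[1],st[0]),e(st[2],st[3]),e(st[3],st[0]),e(st[2],st[1]))
h=cv2.cvtColor(f["color"],cv2.COLOR_RGB2HSV);m=cv2.inRange(h,(45,80,40),(85,255,255))
ys,xs=np.nonzero(m[265:290,235:262]);u=(xs.mean()+235,ys.mean()+265);print(len(xs),u,onz(f,*u,.155))
h=cv2.cvtColor(g["color"],cv2.COLOR_RGB2HSV);m=cv2.inRange(h,(45,80,30),(85,255,255))
ys,xs=np.nonzero(m[160:180,380:410]);u=(xs.mean()+380,ys.mean()+160);print(len(xs),u,onz(g,*u,.155))
# scene edges of stand top in crop (x-480)/4+360
S=lambda x,y,z:onz(g,360+(x-480+.5)/4-.5,155+(y+.5)/4-.5,z)
q=np.array([S(526,115,.08),S(630,82,.08),S(684,158,.08),S(580,194,.08)]);print(q,q.mean(0))
print(np.degrees(observe()["tool_rot"]))
E
```

```text
[[0.45680374 0.36051534 0.08      ]
 [0.47255015 0.29101428 0.08      ]
 [0.39743522 0.27246123 0.08      ]
 [0.3767967  0.34901801 0.08      ]] [0.42589645 0.31825221 0.08      ]
[[0.42424581 0.32198449 0.155     ]
 [0.42514656 0.31954823 0.08      ]]
102.76562511439889 105.08738028417628 8.177642635864526 13.874107362539855
26 (np.float64(245.30769230769232), np.float64(275.96153846153845)) [0.42411537 0.3218049  0.155     ]
30 (np.float64(394.3666666666667), np.float64(168.86666666666667)) [0.42587226 0.31655132 0.155     ]
[[0.39847781 0.26889431 0.08      ]
 [0.3787639  0.34677352 0.08      ]
 [0.45273527 0.36443202 0.08      ]
 [0.47342278 0.28791546 0.08      ]] [0.42584994 0.31700383 0.08      ]
[-1.79961829e+02  9.04450450e-04  1.57896326e+02]
```

```bash
cat >> h.py <<'E'
def rows(p,rv,P,dz=None,grip=1.):
    """p,rv: commanded start pose; P: world positions per row; dz: tool-z turn per row (deg)"""
    p=np.array(p,float);Q=R.from_euler("xyz",rv);out=[]
    for i,t in enumerate(P):
        w=np.zeros(3) if dz is None else np.array([0,0,dz[i]])
        s=np.round(np.clip(Q.inv().apply(np.array(t)-p)/.02,-1,1),2);w=np.round(w/6,2)
        out.append([*(float(a) for a in s+0.),*(float(a) for a in w+0.),grip])
        p=p+Q.apply(s*.02);Q=Q*R.from_rotvec(np.radians(w*6))
    for k in range(0,len(out),10):print(out[k:k+10])
    print("end",p.round(4),Q.as_euler("xyz",degrees=True).round(2))
    return p,Q
def lin(a,b,n,ramp=2):
    v=np.ones(n);v[0]=v[-1]=.4
    if n>3:v[1]=v[-2]=.8
    s=np.cumsum(v)/v.sum();return [np.array(a)+(np.array(b)-a)*k for k in s]
E
python3 - <<'E'
from h import *
s=observe()
rows(s["position"],s["tool_rot"],lin(s["position"],[.425,.319,.231],20),[5.44]*10+[0]*10)
E
```

```text
[[-0.3, -0.18, 0.0, 0.0, 0.0, 0.91, 1.0], [-0.63, -0.31, 0.0, 0.0, 0.0, 0.91, 1.0], [-0.81, -0.32, 0.0, 0.0, 0.0, 0.91, 1.0], [-0.85, -0.23, 0.0, 0.0, 0.0, 0.91, 1.0], [-0.86, -0.15, 0.0, 0.0, 0.0, 0.91, 1.0], [-0.87, -0.07, 0.0, 0.0, 0.0, 0.91, 1.0], [-0.87, 0.02, 0.0, 0.0, 0.0, 0.91, 1.0], [-0.87, 0.1, 0.0, 0.0, 0.0, 0.91, 1.0], [-0.86, 0.18, 0.0, 0.0, 0.0, 0.91, 1.0], [-0.83, 0.26, 0.0, 0.0, 0.0, 0.91, 1.0]]
[[-0.81, 0.34, 0.0, 0.0, 0.0, 0.0, 1.0], [-0.8, 0.34, 0.0, 0.0, 0.0, 0.0, 1.0], [-0.81, 0.34, 0.0, 0.0, 0.0, 0.0, 1.0], [-0.81, 0.34, 0.0, 0.0, 0.0, 0.0, 1.0], [-0.8, 0.34, 0.0, 0.0, 0.0, 0.0, 1.0], [-0.81, 0.34, 0.0, 0.0, 0.0, 0.0, 1.0], [-0.8, 0.34, 0.0, 0.0, 0.0, 0.0, 1.0], [-0.81, 0.34, 0.0, 0.0, 0.0, 0.0, 1.0], [-0.65, 0.27, 0.0, 0.0, 0.0, 0.0, 1.0], [-0.32, 0.14, 0.0, 0.0, 0.0, 0.0, 1.0]]
end [0.4251 0.319  0.2311] [-1.7998e+02  3.0000e-02  1.0330e+02]
```

Emit:
{"fn": "move_arm", "kwargs": {"plan": [[[-0.3,-0.18,0,0,0,0.91,1],[-0.63,-0.31,0,0,0,0.91,1],[-0.81,-0.32,0,0,0,0.91,1],[-0.85,-0.23,0,0,0,0.91,1],[-0.86,-0.15,0,0,0,0.91,1],[-0.87,-0.07,0,0,0,0.91,1],[-0.87,0.02,0,0,0,0.91,1],[-0.87,0.1,0,0,0,0.91,1],[-0.86,0.18,0,0,0,0.91,1],[-0.83,0.26,0,0,0,0.91,1]]]}}

```text
clock: 1.2
position: [0.3304, 0.4485, 0.2312]
tool_rot: [-3.141, 0.0, 1.799]
force: [-0.1, -0.5, -0.6]
grip_width: 0.0855
finger_force: 0.0
```

Emit:
{"fn": "move_arm", "kwargs": {"plan": [[[-0.81,0.34,0,0,0,0,1],[-0.8,0.34,0,0,0,0,1],[-0.81,0.34,0,0,0,0,1],[-0.81,0.34,0,0,0,0,1],[-0.8,0.34,0,0,0,0,1],[-0.81,0.34,0,0,0,0,1],[-0.8,0.34,0,0,0,0,1],[-0.81,0.34,0,0,0,0,1],[-0.65,0.27,0,0,0,0,1],[-0.32,0.14,0,0,0,0,1]]]}}

```text
clock: 2.2
position: [0.4258, 0.3181, 0.2313]
tool_rot: [3.142, 0.0, 1.802]
force: [0.5, 0.4, 0.4]
grip_width: 0.0858
finger_force: 0.0
```

```bash
python3 - <<'E'
from h import *
s=observe();print(s["position"],np.degrees(s["tool_rot"]),s["qpos"],s["clock"])
f=grab_frame("wrist");s=observe();print(s["position"]);print(f["intrinsics"],f["tool_from_camera"])
import pickle;pickle.dump((s,f),open("w1.pkl","wb"))
# predicted pixel of green top centre / shoulder for guess
M=np.linalg.inv(np.array(f["tool_from_camera"]));K=f["intrinsics"]
for P in([.425,.319,.155],[.425,.319,.08]):
    q=R.from_euler("xyz",s["tool_rot"]).inv().apply(np.array(P)-s["position"]);c=M[:3,:3]@q+M[:3,3]
    th=np.arctan2(np.hypot(*c[:2]),c[2]);d=c[:2]/np.hypot(*c[:2]);print(K[0][2]+K[0][0]*th*d[0],K[1][2]+K[1][1]*th*d[1])
cv2.imwrite("pics/w1.png",f["color"][:,:,::-1])
E
```

```text
[0.42582547 0.31807568 0.23131562] [1.79995860e+02 1.43855892e-02 1.03224824e+02] [-0.94725783  0.38288799  0.25541509  1.85688076 -0.1189066   0.9165938
 -0.40622914] 2.2
[0.42615209 0.31770161 0.23132567]
[[371.64829954   0.         310.24552613]
 [  0.         371.64829954 243.92858628]
 [  0.           0.           1.        ]] [[ 7.60610710e-04 -9.46343249e-01 -3.23162306e-01  8.26728149e-02]
 [ 9.99999670e-01  6.27874023e-04  5.14992354e-04 -3.94454678e-04]
 [-2.84454320e-04 -3.23162591e-01  9.46343415e-01 -1.43028136e-01]
 [ 0.00000000e+00  0.00000000e+00  0.00000000e+00  1.00000000e+00]]
309.3412919589046 253.26436784690708
309.5096176136784 221.5260584009568
```

View pics/w1.png

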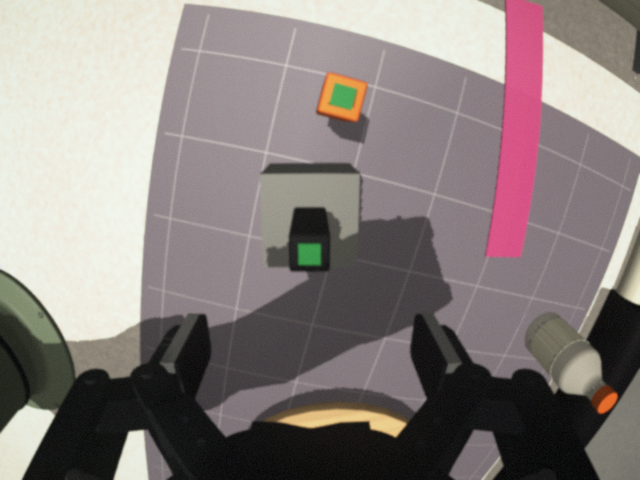

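Wrist view: the green top is at (309,254), as predicted (309.3,253.3), and square with the fingers. Descend and grip.

Emit:
{"fn": "move_arm", "kwargs": {"plan": [[[0.08,-0.04,0.3,0,0,0,1],[0,0,0.7,0,0,0,1],[0,0,0.9,0,0,0,1],[0,0,0.9,0,0,0,1],[0,0,0.9,0,0,0,1],[0,0,0.9,0,0,0,1],[0,0,0.8,0,0,0,1],[0,0,0.6,0,0,0,1],[0,0,0.35,0,0,0,1],[0,0,0.15,0,0,0,1]]], "grip_force": 50}}

```text
clock: 3.25
position: [0.4237, 0.3207, 0.1007]
tool_rot: [-3.141, 0.0, 1.803]
force: [-0.7, 0.2, 0.3]
grip_width: 0.0854
finger_force: 0.0
```

Emit:
{"fn": "move_arm", "kwargs": {"plan": [[[0,0,0,0,0,0,-1],[0,0,0,0,0,0,-1],[0,0,0,0,0,0,-1],[0,0,0,0,0,0,-1],[0,0,0,0,0,0,-1],[0,0,0,0,0,0,-1],[0,0,0,0,0,0,-1],[0,0,0,0,0,0,-1],[0,0,0,0,0,0,-1],[0,0,0,0,0,0,-1]]], "grip_force": 50}}

```text
clock: 4.25
position: [0.4242, 0.3206, 0.1018]
tool_rot: [3.141, -0.0, 1.803]
force: [-0.2, -0.4, 6.4]
grip_width: 0.0257
finger_force: 48.8
```

Emit:
{"fn": "move_arm", "kwargs": {"plan": [[[0,0,-0.3,0,0,0,-1],[0,0,-0.7,0,0,0,-1],[0,0,-0.9,0,0,0,-1],[0,0,-0.9,0,0,0,-1],[0,0,-0.9,0,0,0,-1],[0,0,-0.9,0,0,0,-1],[0,0,-0.9,0,0,0,-1],[0,0,-0.8,0,0,0,-1],[0,0,-0.5,0,0,0,-1],[0,0,-0.2,0,0,0,-1]]]}}

```text
clock: 5.25
position: [0.4242, 0.3206, 0.2423]
tool_rot: [3.141, -0.001, 1.803]
force: [-0.8, -0.1, -0.6]
grip_width: 0.0259
finger_force: 49.2
```

```bash
python3 - <<'E'
from h import *
import pickle
f,g=pickle.load(open("fr.pkl","rb"))
print("pot",onz(f,462,255,.09))
s=observe();print(s["position"],np.degrees(s["tool_rot"]),s["grip_width"])
C=np.array([.542,-.0385]);a=np.radians(-80);st=[*(C+.123*np.array([np.cos(a),np.sin(a)])),.242];print(st)
rows(s["position"],s["tool_rot"],lin(s["position"],st,30),None,-1)
w=grab_frame("wrist");cv2.imwrite("pics/w2.png",w["color"][:,:,::-1])
E
```

```text
pot [ 0.50856784 -0.34896251  0.09      ]
[0.42416355 0.32062153 0.24228957] [ 1.79943549e+02 -3.83792606e-02  1.03293969e+02] 0.02589156570520369
[np.float64(0.5633587258530325), np.float64(-0.15963135362050157), 0.242]
[[-0.35, 0.02, 0.0, 0.0, 0.0, 0.0, -1], [-0.71, 0.03, 0.0, 0.0, 0.0, 0.0, -1], [-0.87, 0.05, 0.0, 0.0, 0.0, 0.0, -1], [-0.88, 0.04, 0.0, 0.0, 0.0, 0.0, -1], [-0.88, 0.05, 0.0, 0.0, 0.0, 0.0, -1], [-0.88, 0.04, 0.0, 0.0, 0.0, 0.0, -1], [-0.88, 0.04, 0.0, 0.0, 0.0, 0.0, -1], [-0.88, 0.05, 0.0, 0.0, 0.0, 0.0, -1], [-0.88, 0.04, 0.0, 0.0, 0.0, 0.0, -1], [-0.88, 0.05, 0.0, 0.0, 0.0, 0.0, -1]]
[[-0.88, 0.04, 0.0, 0.0, 0.0, 0.0, -1], [-0.88, 0.04, 0.0, 0.0, 0.0, 0.0, -1], [-0.88, 0.05, 0.0, 0.0, 0.0, 0.0, -1], [-0.88, 0.04, 0.0, 0.0, 0.0, 0.0, -1], [-0.87, 0.05, 0.0, 0.0, 0.0, 0.0, -1], [-0.88, 0.04, 0.0, 0.0, 0.0, 0.0, -1], [-0.88, 0.04, 0.0, 0.0, 0.0, 0.0, -1], [-0.88, 0.05, 0.0, 0.0, 0.0, 0.0, -1], [-0.88, 0.04, 0.0, 0.0, 0.0, 0.0, -1], [-0.88, 0.05, 0.0, 0.0, 0.0, 0.0, -1]]
[[-0.88, 0.04, 0.0, 0.0, 0.0, 0.0, -1], [-0.88, 0.04, 0.0, 0.0, 0.0, 0.0, -1], [-0.88, 0.05, 0.0, 0.0, 0.0, 0.0, -1], [-0.88, 0.04, 0.0, 0.0, 0.0, 0.0, -1], [-0.88, 0.05, 0.0, 0.0, 0.0, 0.0, -1], [-0.88, 0.04, 0.0, 0.0, 0.0, 0.0, -1], [-0.88, 0.04, 0.0, 0.0, 0.0, 0.0, -1], [-0.87, 0.05, 0.0, 0.0, 0.0, 0.0, -1], [-0.71, 0.03, 0.0, 0.0, 0.0, 0.0, -1], [-0.35, 0.02, 0.0, 0.0, 0.0, 0.0, -1]]
end [ 0.5633 -0.1596  0.242 ] [ 1.7994e+02 -4.0000e-02  1.0329e+02]
```

View pics/w2.png

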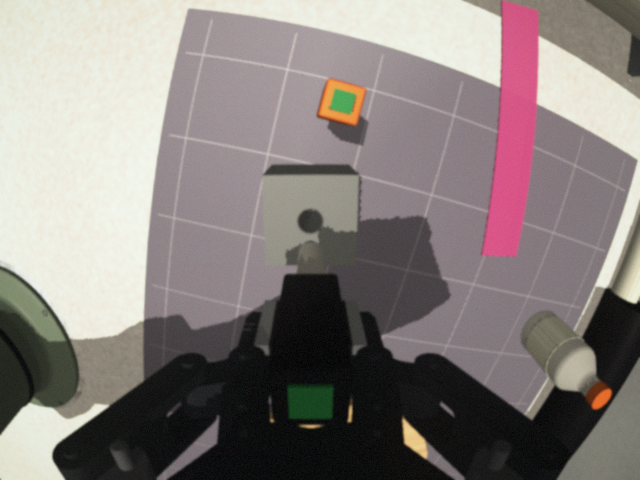

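The wand is lifted out and upright between the fingers: green top (311,402), nose seen below at (310,258), and the stand hole empty at (310,221).

Emit:
{"fn": "move_arm", "kwargs": {"plan": [[[-0.35,0.02,0,0,0,0,-1],[-0.71,0.03,0,0,0,0,-1],[-0.87,0.05,0,0,0,0,-1],[-0.88,0.04,0,0,0,0,-1],[-0.88,0.05,0,0,0,0,-1],[-0.88,0.04,0,0,0,0,-1],[-0.88,0.04,0,0,0,0,-1],[-0.88,0.05,0,0,0,0,-1],[-0.88,0.04,0,0,0,0,-1],[-0.88,0.05,0,0,0,0,-1]]]}}

```text
clock: 6.3
position: [0.4691, 0.1627, 0.2408]
tool_rot: [-3.141, 0.001, 1.802]
force: [0.3, -0.4, -1.8]
grip_width: 0.0253
finger_force: 49.2
```

Emit:
{"fn": "move_arm", "kwargs": {"plan": [[[-0.88,0.04,0,0,0,0,-1],[-0.88,0.04,0,0,0,0,-1],[-0.88,0.05,0,0,0,0,-1],[-0.88,0.04,0,0,0,0,-1],[-0.87,0.05,0,0,0,0,-1],[-0.88,0.04,0,0,0,0,-1],[-0.88,0.04,0,0,0,0,-1],[-0.88,0.05,0,0,0,0,-1],[-0.88,0.04,0,0,0,0,-1],[-0.88,0.05,0,0,0,0,-1]]]}}

```text
clock: 7.3
position: [0.5176, -0.0062, 0.2408]
tool_rot: [-3.14, 0.0, 1.802]
force: [0.3, 0.9, -1.0]
grip_width: 0.0259
finger_force: 49.2
```

```bash
python3 - <<'E'
from h import *
s=observe();p0=np.array([.42416,.32062]);d=np.array([.5633,-.1596])-p0;k=(.35+.71+.87+.88*17)/(.35+.71+.87+.88*24+.87+.71+.35)
print(s["position"][:2],p0+d*k,"vel/row",d/np.hypot(*d)*.0176,s["qd"])
E
```

```text
[ 0.51762616 -0.0061824 ] [ 0.51823825 -0.00407639] vel/row [ 0.00489801 -0.01690472] [ 0.32398591  0.08840212  0.04180516 -0.11992649 -0.04887752  0.04286619
  0.37784912]
```

Emit:
{"fn": "move_arm", "kwargs": {"plan": [[[-0.88,0.04,0,0,0,0,-1],[-0.88,0.04,0,0,0,0,-1],[-0.88,0.05,0,0,0,0,-1],[-0.88,0.04,0,0,0,0,-1],[-0.88,0.05,0,0,0,0,-1],[-0.88,0.04,0,0,0,0,-1],[-0.88,0.04,0,0,0,0,-1],[-0.87,0.05,0,0,0,0,-1],[-0.71,0.03,0,0,0,0,-1],[-0.35,0.02,0,0,0,0,-1]]]}}

```text
clock: 8.3
position: [0.5627, -0.1618, 0.2409]
tool_rot: [-3.141, 0.0, 1.801]
force: [0.0, 0.5, -1.1]
grip_width: 0.025
finger_force: 49.2
```

Emit:
{"fn": "move_arm", "kwargs": {"plan": [[[0,0,0.2,0,0,0,-1],[0,0,0.5,0,0,0,-1],[0,0,0.7,0,0,0,-1],[0,0,0.7,0,0,0,-1],[0,0,0.7,0,0,0,-1],[0,0,0.6,0,0,0,-1],[0,0,0.4,0,0,0,-1],[0,0,0.2,0,0,0,-1],[0,0,0.1,0,0,0,-1],[0,0,0,0,0,0,-1]]]}}

```text
clock: 9.3
position: [0.5633, -0.1598, 0.1594]
tool_rot: [3.141, 0.0, 1.803]
force: [-0.1, 0.3, -0.8]
grip_width: 0.0253
finger_force: 49.2
```

```bash
cat >> h.py <<'E'
C=np.array([.542,-.0385])
def blob(f,kind):
    h=cv2.cvtColor(f["color"],cv2.COLOR_RGB2HSV)
    if kind=="roof":m=cv2.inRange(h,(0,150,50),(6,255,255))|cv2.inRange(h,(172,150,50),(180,255,255))
    else:m=cv2.inRange(h,(95,90,20),(130,255,255))
    z=.098 if kind=="roof" else .09
    t=np.linspace(0,6.28,60);rr=.11 if kind=="roof" else .145
    hull=proj(f,np.c_[C[0]+rr*np.cos(t),C[1]+rr*np.sin(t),z+0*t]).astype(np.int32)
    k=np.zeros_like(m);cv2.fillConvexPoly(k,hull,255);m&=k
    n,l,st,ce=cv2.connectedComponentsWithStats(m)
    if n<2:return None
    i=1+np.argmax(st[1:,4]);p=onz(f,*ce[i],z)[:2]-C
    return round(np.degrees(np.arctan2(p[1],p[0]))-(150 if kind=="roof" else 0),1)%360,round(np.hypot(*p),4),int(st[i,4])
def disc(cam="scene"):
    f=grab_frame(cam);t=observe()["clock"]-.05
    return t,blob(f,"roof"),blob(f,"post"),f
E
python3 - <<'E'
from h import *
import pickle
for c in("scene","top"):
    t,a,b,f=disc(c);print(c,round(t,3),a,b)
    if c=="scene":
        im=cv2.resize(f["color"][170:310,180:340],(800,700))[:600];cv2.imwrite("pics/s2.png",im[:,:,::-1])
s,w=pickle.load(open("w1.pkl","rb"));K=w["intrinsics"];M=np.array(w["tool_from_camera"])
u=np.array([311-K[0][2],402-K[1][2]]);th=np.hypot(*u)/K[0][0];d=np.r_[u/np.hypot(*u)*np.sin(th),np.cos(th)]
d=M[:3,:3]@d;o=M[:3,3];print("top in tool",o+d*(-.0535-o[2])/d[2])
E
```

```text
scene 9.3 (np.float64(292.1), np.float64(0.071), 156) (np.float64(294.9), np.float64(0.1258), 27)
top 9.35 (np.float64(295.6), np.float64(0.0747), 118) (np.float64(296.4), np.float64(0.1148), 8)
top in tool [-1.46916690e-03 -6.30204504e-05 -5.35000000e-02]
```

View pics/s2.png

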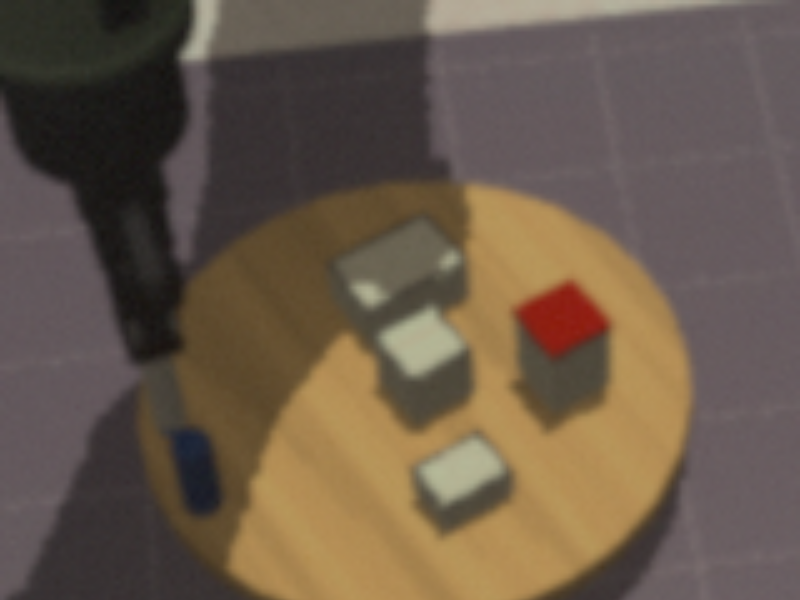

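Nose is just behind the post at (165,400) next to (195,470), as planned, and the roof is at (562,318) in the crop. The two cameras disagree by ~4 mm, so I'll split the difference: C≈(.5435,-.041).

```bash
sed -i 's/^C=np.array.*/C=np.array([.5435,-.041])/; s/p=onz(f,\*ce\[i\],z)\[:2\]-C/p=onz(f,*ce[i],z)[:2]+(np.array([-.002,.0022]) if f["position"][0]>1 else np.array([.0015,-.0025]))-C/' h.py
cat >> h.py <<'E'
OFF=np.array([-.0003,.0015])  # TCP minus wand
def pt(deg,r,z):
    a=np.radians(deg);return np.r_[C+OFF+r*np.array([np.cos(a),np.sin(a)]),z]
E
python3 - <<'E'
from h import *
s=observe();print(s["position"])
a=np.cumsum([-80.5,3,3,4,6,8,10,12,12,8,4])[1:]
z=[.1595]*9+[.167]
P=[pt(x,.122,y) for x,y in zip(a,z)]
p,Q=rows([.5633,-.1598,.1597],s["tool_rot"],P,None,-1)
a=[-9,-9,-9,-11,-14,-17,-20,-20,-20,-20];r=[.123,.123,.12,.11,.095,.082,.075,.075,.075,.075];z=[.185,.205,.2195]+[.2205]*7
rows(p,Q.as_euler("xyz"),[pt(*x) for x in zip(a,r,z)],None,-1)
E
```

```text
[ 0.56336186 -0.15986243  0.15970322]
[[-0.01, 0.32, 0.01, 0.0, 0.0, 0.0, -1], [0.0, 0.32, 0.0, 0.0, 0.0, 0.0, -1], [0.03, 0.42, 0.0, 0.0, 0.0, 0.0, -1], [0.1, 0.63, 0.0, 0.0, 0.0, 0.0, -1], [0.24, 0.82, 0.0, 0.0, 0.0, 0.0, -1], [0.45, 0.96, 0.0, 0.0, 0.0, 0.0, -1], [0.76, 1.0, 0.0, 0.0, 0.0, 0.0, -1], [0.95, 0.88, 0.0, 0.0, 0.0, 0.0, -1], [0.72, 0.45, 0.0, 0.0, 0.0, 0.0, -1], [0.38, 0.19, -0.37, 0.0, 0.0, 0.0, -1]]
end [ 0.6632 -0.0618  0.167 ] [1.7997e+02 1.0000e-02 1.0329e+02]
[[0.13, 0.11, -0.9, 0.0, 0.0, 0.0, -1], [0.0, 0.0, -1.0, 0.0, 0.0, 0.0, -1], [0.06, -0.14, -0.73, 0.0, 0.0, 0.0, -1], [0.01, -0.54, -0.05, 0.0, 0.0, 0.0, -1], [0.09, -0.79, 0.0, 0.0, 0.0, 0.0, -1], [0.11, -0.68, 0.0, 0.0, 0.0, 0.0, -1], [0.01, -0.41, 0.0, 0.0, 0.0, 0.0, -1], [0.0, 0.0, 0.0, 0.0, 0.0, 0.0, -1], [0.0, 0.0, 0.0, 0.0, 0.0, 0.0, -1], [0.0, 0.0, 0.0, 0.0, 0.0, 0.0, -1]]
end [ 0.6136 -0.0651  0.2205] [1.7997e+02 1.0000e-02 1.0329e+02]
```

Emit:
{"fn": "move_arm", "kwargs": {"plan": [[[0,0.32,0,0,0,0,-1],[0,0.32,0,0,0,0,-1],[0.03,0.42,0,0,0,0,-1],[0.1,0.63,0,0,0,0,-1],[0.24,0.82,0,0,0,0,-1],[0.45,0.96,0,0,0,0,-1],[0.76,1.0,0,0,0,0,-1],[0.95,0.88,0,0,0,0,-1],[0.72,0.45,0,0,0,0,-1],[0.38,0.19,-0.37,0,0,0,-1]]]}}

```text
clock: 10.4
position: [0.6631, -0.0593, 0.1657]
tool_rot: [-3.14, -0.001, 1.805]
force: [-0.1, -0.4, -0.7]
grip_width: 0.0254
finger_force: 49.5
```

```bash
python3 - <<'E'
from h import *
t,a,b,f=disc("scene");print(round(t,3),a,b,observe()["position"])
E
```

```text
10.4 (np.float64(2.5), np.float64(0.075), 48) (np.float64(10.8), np.float64(0.1188), 26) [ 0.66377937 -0.05899946  0.16768908]
```

Emit:
{"fn": "move_arm", "kwargs": {"plan": [[[0.13,0.11,-0.9,0,0,0,-1],[0,0,-1.0,0,0,0,-1],[0.06,-0.14,-0.73,0,0,0,-1],[0.01,-0.54,-0.05,0,0,0,-1],[0.09,-0.79,0,0,0,0,-1],[0.11,-0.68,0,0,0,0,-1],[0.01,-0.41,0,0,0,0,-1],[0,0,0,0,0,0,-1],[0,0,0,0,0,0,-1],[0,0,0,0,0,0,-1]]]}}

```text
clock: 11.45
position: [0.6139, -0.0648, 0.2201]
tool_rot: [3.142, 0.0, 1.803]
force: [0.1, -0.4, -1.4]
grip_width: 0.0252
finger_force: 49.6
```

```bash
python3 - <<'E'
from h import *
for c in("scene","top"):
    t,a,b,f=disc(c);print(c,round(t,3),a,b,observe()["position"],observe()["clock"])
E
```

```text
scene 11.45 (np.float64(132.3), np.float64(0.0741), 148) (np.float64(133.1), np.float64(0.1266), 28) [ 0.61382477 -0.06481352  0.22008756] 11.5
top 11.5 None (np.float64(136.5), np.float64(0.1213), 13) [ 0.61376322 -0.06483008  0.22005841] 11.55
```

```bash
cat >> h.py <<'E'
def ang(t,tr,th,w,k=.075):
    d=t-tr;return th+np.degrees((w+.6)/k*(1-np.exp(-k*d))-.6*d)
def track(t0,p,tr,th,w,k=.075,lead=1.5,ov={},z=.2205):
    s=observe();P=[]
    for j in range(1,11):
        a=ov.get(j,ang(t0+.1*j,tr,th,w,k)+150+(lead if j==10 else lead/2 if j==9 else 0));P.append(pt(a,.075,z))
    print("roof end",ang(t0+1,tr,th,w,k)%360,"w end",(w+.6)*np.exp(-k*(t0+1-tr))-.6)
    return rows(p,[np.pi,0,np.radians(103.29)],P,None,-1)
E
python3 - <<'E'
from h import *
print([round(ang(11.55+.1*j,11.45,132.6,1.92)+150-360,1) for j in range(11)])
track(11.55,[.6136,-.0651,.2205],11.45,132.6,1.92,ov={1:-20,2:-20,3:-20,4:-18,5:-11.5})
E
```

```text
[np.float64(-66.5), np.float64(-55.6), np.float64(-44.9), np.float64(-34.3), np.float64(-23.7), np.float64(-13.3), np.float64(-3.0), np.float64(7.2), np.float64(17.3), np.float64(27.3), np.float64(37.2)]
roof end 247.23371084425457 w end 1.7204448233991472
[[0.0, 0.0, 0.0, 0.0, 0.0, 0.0, -1], [0.0, 0.0, 0.0, 0.0, 0.0, 0.0, -1], [0.0, 0.0, 0.0, 0.0, 0.0, 0.0, -1], [0.11, 0.07, 0.0, 0.0, 0.0, 0.0, -1], [0.37, 0.2, 0.0, 0.0, 0.0, 0.0, -1], [0.52, 0.2, 0.0, 0.0, 0.0, 0.0, -1], [0.66, 0.13, 0.0, 0.0, 0.0, 0.0, -1], [0.66, 0.01, 0.0, 0.0, 0.0, 0.0, -1], [0.69, -0.12, 0.0, 0.0, 0.0, 0.0, -1], [0.66, -0.24, 0.0, 0.0, 0.0, 0.0, -1]]
end [0.6016 0.0075 0.2205] [-180.      0.    103.29]
```

Emit:
{"fn": "move_arm", "kwargs": {"plan": [[[0,0,0,0,0,0,-1],[0,0,0,0,0,0,-1],[0,0,0,0,0,0,-1],[0.11,0.07,0,0,0,0,-1],[0.37,0.2,0,0,0,0,-1],[0.52,0.2,0,0,0,0,-1],[0.66,0.13,0,0,0,0,-1],[0.66,0.01,0,0,0,0,-1],[0.69,-0.12,0,0,0,0,-1],[0.66,-0.24,0,0,0,0,-1]]]}}

```text
clock: 12.55
position: [0.6009, 0.0092, 0.2202]
tool_rot: [-3.141, -0.0, 1.804]
force: [1.0, -0.5, -1.0]
grip_width: 0.0254
finger_force: 49.6
```

```bash
python3 - <<'E'
from h import *
t,a,b,f=disc("scene");print(round(t,3),a,b,observe()["position"])
print(ang(t,11.45,132.6,1.92)%360)
track(12.6,[.6016,.0075,.2205],11.45,132.6,1.92)
cv2.imwrite("pics/tr1.png",cv2.resize(f["color"][150:310,180:360],(720,600))[:,:,::-1])
E
```

```text
12.55 (np.float64(244.2), np.float64(0.0759), 151) (np.float64(241.7), np.float64(0.1241), 31) [0.5998069  0.01120675 0.220188  ]
247.23371084425443
roof end 345.3814202490029 w end 1.5447197722188877
[[0.72, -0.45, 0.0, 0.0, 0.0, 0.0, -1], [0.46, -0.44, 0.0, 0.0, 0.0, 0.0, -1], [0.38, -0.5, 0.0, 0.0, 0.0, 0.0, -1], [0.28, -0.55, 0.0, 0.0, 0.0, 0.0, -1], [0.19, -0.58, 0.0, 0.0, 0.0, 0.0, -1], [0.09, -0.6, 0.0, 0.0, 0.0, 0.0, -1], [0.0, -0.6, 0.0, 0.0, 0.0, 0.0, -1], [-0.1, -0.58, 0.0, 0.0, 0.0, 0.0, -1], [-0.21, -0.6, 0.0, 0.0, 0.0, 0.0, -1], [-0.3, -0.56, 0.0, 0.0, 0.0, 0.0, -1]]
end [0.4884 0.0118 0.2205] [-180.      0.    103.29]
```

View pics/tr1.png

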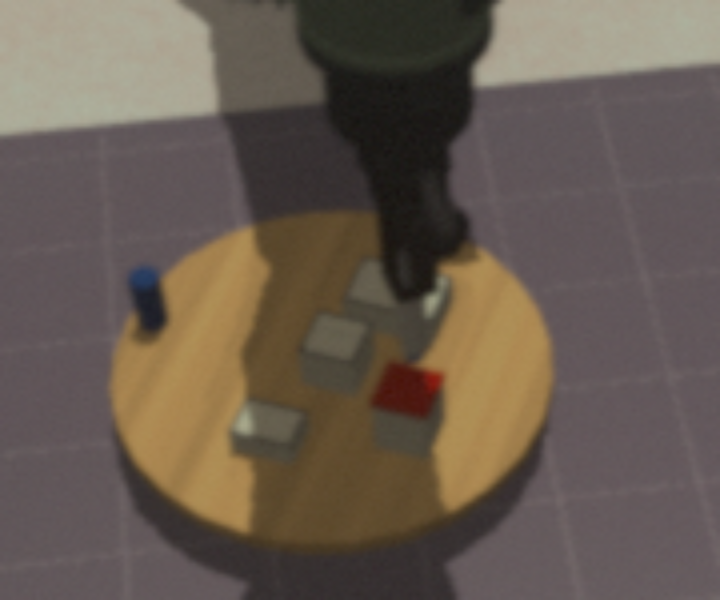

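Tip is just over the roof (nose end at about (405,355), roof (407,390)). The disc is running slightly slower than modelled, so I refit the drag.

```bash
python3 - <<'E'
from h import *
track(12.6,[.6016,.0075,.2205],12.55,243.5,1.62,.107,lead=0)
E
```

```text
roof end 333.73083892149896 w end 1.384083700816202
[[0.48, -0.27, 0.0, 0.0, 0.0, 0.0, -1], [0.46, -0.37, 0.0, 0.0, 0.0, 0.0, -1], [0.39, -0.43, 0.0, 0.0, 0.0, 0.0, -1], [0.32, -0.47, 0.0, 0.0, 0.0, 0.0, -1], [0.24, -0.51, 0.0, 0.0, 0.0, 0.0, -1], [0.16, -0.54, 0.0, 0.0, 0.0, 0.0, -1], [0.08, -0.54, 0.0, 0.0, 0.0, 0.0, -1], [-0.01, -0.54, 0.0, 0.0, 0.0, 0.0, -1], [-0.07, -0.52, 0.0, 0.0, 0.0, 0.0, -1], [-0.15, -0.5, 0.0, 0.0, 0.0, 0.0, -1]]
end [0.5016 0.0229 0.2205] [-180.      0.    103.29]
```

Emit:
{"fn": "move_arm", "kwargs": {"plan": [[[0.48,-0.27,0,0,0,0,-1],[0.46,-0.37,0,0,0,0,-1],[0.39,-0.43,0,0,0,0,-1],[0.32,-0.47,0,0,0,0,-1],[0.24,-0.51,0,0,0,0,-1],[0.16,-0.54,0,0,0,0,-1],[0.08,-0.54,0,0,0,0,-1],[-0.01,-0.54,0,0,0,0,-1],[-0.07,-0.52,0,0,0,0,-1],[-0.15,-0.5,0,0,0,0,-1]]]}}

```text
clock: 13.6
position: [0.5006, 0.0227, 0.2204]
tool_rot: [3.142, -0.0, 1.803]
force: [1.0, -0.4, -2.1]
grip_width: 0.0253
finger_force: 49.6
```

```bash
python3 - <<'E'
from h import *
p0=observe()["position"]
t,a,b,f=disc("scene");print(round(t,3),a,b,p0,observe()["position"])
print(ang(t,12.55,243.5,1.62,.107)%360)
E
```

```text
13.6 (np.float64(336.9), np.float64(0.076), 139) (np.float64(337.5), np.float64(0.1175), 37) [0.50063812 0.02265194 0.22035009] [0.49952337 0.02159964 0.22037405]
333.73083892149896
```

```bash
python3 - <<'E'
from h import *
track(13.65,[.5016,.0229,.2205],13.6,337,1.44,.095,lead=1)
E
```

```text
roof end 57.70873026715208 w end 1.2463298575647483
[[-0.48, -0.9, 0.0, 0.0, 0.0, 0.0, -1], [-0.34, -0.4, 0.0, 0.0, 0.0, 0.0, -1], [-0.38, -0.34, 0.0, 0.0, 0.0, 0.0, -1], [-0.42, -0.29, 0.0, 0.0, 0.0, 0.0, -1], [-0.46, -0.23, 0.0, 0.0, 0.0, 0.0, -1], [-0.47, -0.16, 0.0, 0.0, 0.0, 0.0, -1], [-0.48, -0.09, 0.0, 0.0, 0.0, 0.0, -1], [-0.48, -0.03, 0.0, 0.0, 0.0, 0.0, -1], [-0.51, 0.03, 0.0, 0.0, 0.0, 0.0, -1], [-0.49, 0.1, 0.0, 0.0, 0.0, 0.0, -1]]
end [ 0.4774 -0.0755  0.2205] [-180.      0.    103.29]
```

Emit:
{"fn": "move_arm", "kwargs": {"plan": [[[-0.48,-0.9,0,0,0,0,-1],[-0.34,-0.4,0,0,0,0,-1],[-0.38,-0.34,0,0,0,0,-1],[-0.42,-0.29,0,0,0,0,-1],[-0.46,-0.23,0,0,0,0,-1],[-0.47,-0.16,0,0,0,0,-1],[-0.48,-0.09,0,0,0,0,-1],[-0.48,-0.03,0,0,0,0,-1],[-0.51,0.03,0,0,0,0,-1],[-0.49,0.1,0,0,0,0,-1]]]}}

```text
clock: 14.65
position: [0.4776, -0.0761, 0.2203]
tool_rot: [-3.142, 0.0, 1.803]
force: [-0.5, -0.1, -1.3]
grip_width: 0.0253
finger_force: 49.6
```

```bash
python3 - <<'E'
from h import *
p0=observe()["position"]
t,a,b,f=disc("scene");p1=observe()["position"];print(round(t,3),a,b,p0,p1)
print(ang(t,13.6,337,1.44,.095)%360)
for p in(p0,p1):
    d=p[:2]-OFF-C;print("wand",np.degrees(np.arctan2(d[1],d[0]))%360,np.hypot(*d))
E
```

```text
14.65 (np.float64(59.89999999999998), np.float64(0.0746), 134) (np.float64(62.0), np.float64(0.1214), 26) [ 0.47757374 -0.07613626  0.22029254] [ 0.47815069 -0.07746282  0.22037495]
57.70873026715185
wand 209.17270482457462 0.0751599747382789
wand 210.26786122808417 0.07531658368900163
```

```bash
python3 - <<'E'
from h import *
track(14.7,[.4774,-.0755,.2205],14.65,60.2,1.30,.08,lead=1)
E
```

```text
roof end 133.7395723342267 w end 1.1469193865807372
[[-0.76, 0.3, 0.0, 0.0, 0.0, 0.0, -1], [-0.41, 0.25, 0.0, 0.0, 0.0, 0.0, -1], [-0.37, 0.3, 0.0, 0.0, 0.0, 0.0, -1], [-0.32, 0.33, 0.0, 0.0, 0.0, 0.0, -1], [-0.27, 0.37, 0.0, 0.0, 0.0, 0.0, -1], [-0.23, 0.39, 0.0, 0.0, 0.0, 0.0, -1], [-0.18, 0.42, 0.0, 0.0, 0.0, 0.0, -1], [-0.12, 0.42, 0.0, 0.0, 0.0, 0.0, -1], [-0.08, 0.47, 0.0, 0.0, 0.0, 0.0, -1], [-0.01, 0.46, 0.0, 0.0, 0.0, 0.0, -1]]
end [ 0.5623 -0.112   0.2205] [-180.      0.    103.29]
```

Emit:
{"fn": "move_arm", "kwargs": {"plan": [[[-0.76,0.3,0,0,0,0,-1],[-0.41,0.25,0,0,0,0,-1],[-0.37,0.3,0,0,0,0,-1],[-0.32,0.33,0,0,0,0,-1],[-0.27,0.37,0,0,0,0,-1],[-0.23,0.39,0,0,0,0,-1],[-0.18,0.42,0,0,0,0,-1],[-0.12,0.42,0,0,0,0,-1],[-0.08,0.47,0,0,0,0,-1],[-0.01,0.46,0,0,0,0,-1]]]}}

```text
clock: 15.7
position: [0.5629, -0.1116, 0.2203]
tool_rot: [-3.142, -0.0, 1.803]
force: [-0.1, -0.7, -2.0]
grip_width: 0.0253
finger_force: 49.6
```

```bash
python3 - <<'E'
from h import *
p0=observe()["position"]
t,a,b,f=disc("scene");p1=observe()["position"];print(round(t,3),a,b,p0,p1)
print(ang(t,14.65,60.2,1.30,.08)%360)
for p in(p0,p1):
    d=p[:2]-OFF-C;print("wand",np.degrees(np.arctan2(d[1],d[0]))%360,np.hypot(*d))
for th,w in((132.5,1.15),(131.5,1.13)):track(15.75,[.5623,-.112,.2205],15.7,th,w,.085,lead=1)
E
```

```text
15.7 (np.float64(133.3), np.float64(0.0746), 143) (np.float64(133.8), np.float64(0.1265), 29) [ 0.56289508 -0.11157081  0.22026088] [ 0.56408034 -0.11085734  0.22018334]
133.7395723342267
wand 285.2842704747406 0.07471344170505173
wand 286.3103506056129 0.07434956631288883
roof end 197.12319598042575 w end 1.0005795588433002
[[0.04, 0.49, 0.0, 0.0, 0.0, 0.0, -1], [0.09, 0.41, 0.0, 0.0, 0.0, 0.0, -1], [0.13, 0.39, 0.0, 0.0, 0.0, 0.0, -1], [0.18, 0.37, 0.0, 0.0, 0.0, 0.0, -1], [0.21, 0.35, 0.0, 0.0, 0.0, 0.0, -1], [0.24, 0.32, 0.0, 0.0, 0.0, 0.0, -1], [0.27, 0.28, 0.0, 0.0, 0.0, 0.0, -1], [0.29, 0.26, 0.0, 0.0, 0.0, 0.0, -1], [0.34, 0.23, 0.0, 0.0, 0.0, 0.0, -1], [0.36, 0.2, 0.0, 0.0, 0.0, 0.0, -1]]
end [ 0.6166 -0.055   0.2205] [-180.      0.    103.29]
roof end 194.97211555672672 w end 0.9822872210279484
[[0.03, 0.41, 0.0, 0.0, 0.0, 0.0, -1], [0.08, 0.41, 0.0, 0.0, 0.0, 0.0, -1], [0.12, 0.39, 0.0, 0.0, 0.0, 0.0, -1], [0.16, 0.37, 0.0, 0.0, 0.0, 0.0, -1], [0.2, 0.34, 0.0, 0.0, 0.0, 0.0, -1], [0.22, 0.32, 0.0, 0.0, 0.0, 0.0, -1], [0.26, 0.29, 0.0, 0.0, 0.0, 0.0, -1], [0.28, 0.26, 0.0, 0.0, 0.0, 0.0, -1], [0.33, 0.24, 0.0, 0.0, 0.0, 0.0, -1], [0.35, 0.21, 0.0, 0.0, 0.0, 0.0, -1]]
end [ 0.616  -0.0576  0.2205] [-180.      0.    103.29]
```

Emit:
{"fn": "move_arm", "kwargs": {"plan": [[[0.05,0.52,0,0,0,0,-1],[0.09,0.41,0,0,0,0,-1],[0.13,0.39,0,0,0,0,-1],[0.18,0.37,0,0,0,0,-1],[0.21,0.35,0,0,0,0,-1],[0.24,0.32,0,0,0,0,-1],[0.27,0.28,0,0,0,0,-1],[0.29,0.26,0,0,0,0,-1],[0.34,0.23,0,0,0,0,-1],[0.36,0.2,0,0,0,0,-1]]]}}

```text
clock: 16.75
position: [0.6171, -0.0537, 0.2203]
tool_rot: [-3.142, -0.0, 1.803]
force: [0.0, -0.3, -2.3]
grip_width: 0.0256
finger_force: 49.6
```

```bash
python3 - <<'E'
from h import *
p0=observe()["position"]
t,a,b,f=disc("scene");p1=observe()["position"];print(round(t,3),a,b,p0,p1)
print(ang(t,15.7,133.4,1.14,.085)%360)
for p in(p0,p1):
    d=p[:2]-OFF-C;print("wand",np.degrees(np.arctan2(d[1],d[0]))%360,np.hypot(*d))
for th,w in((197,.99),(195.5,.98)):track(16.8,[.6171,-.0543,.2205],16.75,th,w,.085,lead=.5)
E
```

```text
16.75 (np.float64(195.2), np.float64(0.0756), 152) None [ 0.61713011 -0.05368745  0.22026687] [ 0.61746895 -0.05203672  0.22017708]
197.44765576857623
wand 349.1368038512055 0.0752791160639036
wand 350.41870097273306 0.0753196250377671
roof end 252.4145525908333 w end 0.8542408563204843
[[0.42, 0.14, 0.0, 0.0, 0.0, 0.0, -1], [0.35, 0.1, 0.0, 0.0, 0.0, 0.0, -1], [0.35, 0.06, 0.0, 0.0, 0.0, 0.0, -1], [0.35, 0.02, 0.0, 0.0, 0.0, 0.0, -1], [0.35, 0.0, 0.0, 0.0, 0.0, 0.0, -1], [0.33, -0.04, 0.0, 0.0, 0.0, 0.0, -1], [0.33, -0.07, 0.0, 0.0, 0.0, 0.0, -1], [0.32, -0.09, 0.0, 0.0, 0.0, 0.0, -1], [0.32, -0.13, 0.0, 0.0, 0.0, 0.0, -1], [0.3, -0.16, 0.0, 0.0, 0.0, 0.0, -1]]
end [0.5981 0.0115 0.2205] [-180.      0.    103.29]
roof end 250.33901237898377 w end 0.8450946874128084
[[0.32, 0.11, 0.0, 0.0, 0.0, 0.0, -1], [0.34, 0.1, 0.0, 0.0, 0.0, 0.0, -1], [0.35, 0.07, 0.0, 0.0, 0.0, 0.0, -1], [0.34, 0.04, 0.0, 0.0, 0.0, 0.0, -1], [0.35, 0.0, 0.0, 0.0, 0.0, 0.0, -1], [0.33, -0.02, 0.0, 0.0, 0.0, 0.0, -1], [0.33, -0.06, 0.0, 0.0, 0.0, 0.0, -1], [0.32, -0.08, 0.0, 0.0, 0.0, 0.0, -1], [0.32, -0.12, 0.0, 0.0, 0.0, 0.0, -1], [0.3, -0.14, 0.0, 0.0, 0.0, 0.0, -1]]
end [0.6    0.0095 0.2205] [-180.      0.    103.29]
```

Emit:
{"fn": "move_arm", "kwargs": {"plan": [[[0.35,0.12,0,0,0,0,-1],[0.34,0.1,0,0,0,0,-1],[0.35,0.07,0,0,0,0,-1],[0.34,0.03,0,0,0,0,-1],[0.35,0,0,0,0,0,-1],[0.33,-0.02,0,0,0,0,-1],[0.33,-0.06,0,0,0,0,-1],[0.32,-0.08,0,0,0,0,-1],[0.32,-0.12,0,0,0,0,-1],[0.3,-0.14,0,0,0,0,-1]]]}}

```text
clock: 17.8
position: [0.5993, 0.0104, 0.2203]
tool_rot: [-3.142, 0.0, 1.803]
force: [0.2, -0.2, -0.8]
grip_width: 0.0255
finger_force: 49.6
```

```bash
python3 - <<'E'
from h import *
p0=observe()["position"]
t,a,b,f=disc("scene");p1=observe()["position"];print(round(t,3),a,b,p0,p1)
for p in(p0,p1):
    d=p[:2]-OFF-C;print("wand",np.degrees(np.arctan2(d[1],d[0]))%360,np.hypot(*d))
th=.5*(a[0]+250.6)
track(17.85,[.5998,.0104,.2205],17.8,th,.84,.085,lead=.5)
E
```

```text
17.8 (np.float64(249.1), np.float64(0.0756), 156) (np.float64(246.4), np.float64(0.1243), 33) [0.59932847 0.01041889 0.22028662] [0.59886021 0.01134282 0.22028325]
wand 41.64888923056585 0.07511524902649076
wand 42.41013717107619 0.07538601859913165
roof end 296.63144941309037 w end 0.7170483227053442
[[0.3, -0.21, 0.0, 0.0, 0.0, 0.0, -1], [0.25, -0.18, 0.0, 0.0, 0.0, 0.0, -1], [0.23, -0.19, 0.0, 0.0, 0.0, 0.0, -1], [0.21, -0.22, 0.0, 0.0, 0.0, 0.0, -1], [0.19, -0.22, 0.0, 0.0, 0.0, 0.0, -1], [0.17, -0.23, 0.0, 0.0, 0.0, 0.0, -1], [0.14, -0.24, 0.0, 0.0, 0.0, 0.0, -1], [0.13, -0.25, 0.0, 0.0, 0.0, 0.0, -1], [0.11, -0.27, 0.0, 0.0, 0.0, 0.0, -1], [0.09, -0.27, 0.0, 0.0, 0.0, 0.0, -1]]
end [0.5471 0.0353 0.2205] [-180.      0.    103.29]
```

Emit:
{"fn": "move_arm", "kwargs": {"plan": [[[0.28,-0.2,0,0,0,0,-1],[0.25,-0.18,0,0,0,0,-1],[0.23,-0.19,0,0,0,0,-1],[0.21,-0.22,0,0,0,0,-1],[0.19,-0.22,0,0,0,0,-1],[0.17,-0.23,0,0,0,0,-1],[0.14,-0.24,0,0,0,0,-1],[0.13,-0.25,0,0,0,0,-1],[0.11,-0.27,0,0,0,0,-1],[0.09,-0.27,0,0,0,0,-1]]]}}

```text
clock: 18.85
position: [0.5468, 0.0346, 0.2203]
tool_rot: [3.142, 0.0, 1.803]
force: [-0.8, -0.6, -2.2]
grip_width: 0.0256
finger_force: 49.6
```

Emit:
{"fn": "move_arm", "kwargs": {"plan": [[[0,-0.1,-0.3,0,0,0,-1],[0,0,-0.6,0,0,0,-1],[0,0,-0.8,0,0,0,-1],[0,0,-0.9,0,0,0,-1],[0,0,-0.9,0,0,0,-1],[0,0,-0.9,0,0,0,-1],[0,0,-0.9,0,0,0,-1],[0,0,-0.7,0,0,0,-1],[0,0,-0.5,0,0,0,-1],[0,0,-0.2,0,0,0,-1]]]}}

```text
clock: 19.85
position: [0.5456, 0.034, 0.3557]
tool_rot: [3.14, 0.0, 1.803]
force: [1.2, 0.3, -2.0]
grip_width: 0.0256
finger_force: 49.6
```

Emit:
{"fn": "move_arm", "kwargs": {"plan": [[[0,0,0,0,0,0,-1],[0,0,0,0,0,0,-1],[0,0,0,0,0,0,-1],[0,0,0,0,0,0,-1],[0,0,0,0,0,0,-1],[0,0,0,0,0,0,-1],[0,0,0,0,0,0,-1],[0,0,0,0,0,0,-1],[0,0,0,0,0,0,-1],[0,0,0,0,0,0,-1]]]}}

```text
clock: 20.85
position: [0.5453, 0.0341, 0.3543]
tool_rot: [-3.142, -0.0, 1.803]
force: [0.3, -0.7, -0.5]
grip_width: 0.0256
finger_force: 49.6
```

```bash
python3 - <<'E'
from h import *
f=grab_frame("scene");cv2.imwrite("pics/end.png",f["color"][:,:,::-1]);print(observe()["position"],observe()["grip_width"])
E
```

```text
[0.54527047 0.03410712 0.35429291] 0.025433786208352696
```

View pics/end.png

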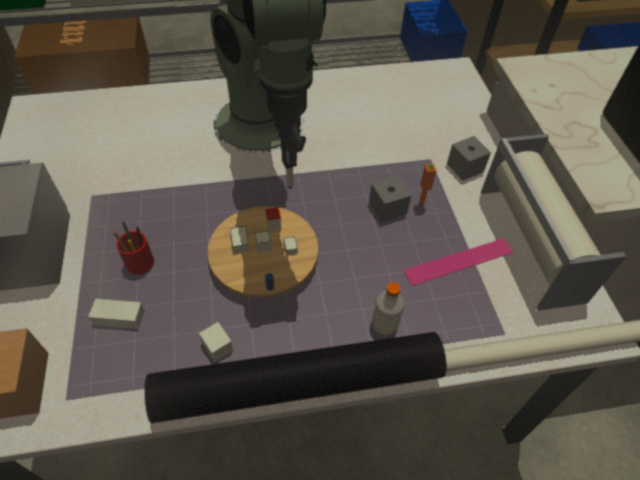

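The wand is held upright and high, with its tip at (290,185), and everything else is in place. Handing in.

```bash
python3 -c "
from workcell import *
print(job_done())"
```

```text
the job is handed in; nothing more can be done
None
```

I handed the job in at about 21 s: the wand was lifted, the turntable pushed to about 2 rad/s, and the roof tracked at 3 cm for about 6 s (within roughly 7 mm by camera) while the disc was still above one turn in 10 s; the wand ended held still, tip about 16 cm above the roof.

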